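Load the blue sanding drum into the accessory carousel

ROBOT

A 7-joint arm with a two-finger parallel gripper is mounted at the origin on the work surface. World frame = base frame: x ahead of the robot, y to its left, z up, the work surface at z = 0. Lengths are in mm, angles in rad, forces in N, time in s.
With the tool pointing down it reaches from about 425 to 1025 mm from the base axis. Payload 3.6 kg.
Tool frame: the origin (TCP) lies midway between the tips of the shut fingers; the grasp point (between the pads) lies tcp_to_grasp behind it (tcp_to_grasp is the distance from the TCP to the grasp point, in mm); z points along the fingers, y is the line along which they close (so a half turn about z gives the same grasp; the last joint's range is limited). The gripper opens to 85 mm and grips with 20 to 120 N. Pads are 22 mm wide; open, the fingers measure 114 mm over their backs; the gripper's body (76 mm by 85 mm) begins 54 mm behind the grasp point. The pads swing forward as they close: fully open they stand 13 mm farther back than shut.
Start: joints at [1.038, 0.591, 0.048, 1.609, -0.033, 0.943, -0.034], TCP at [308.021, -656.318, 231.302] pointing down, gripper open.
Joint ranges: [-2.69, 2.69], [-0.47, 2.24], [-1.27, 1.36], [0.19, 2.51], [-1.53, 4.68], [0.08, 2.07], [-3.09, 3.09]. Speed limits (rad/s): [2.57, 2.57, 3.14, 3.14, 3.14, 3.14, 3.14].

INTERFACE

Orientations are given as a unit quaternion [x, y, z, w].
In Python, from station import * gives the robot as it stands.
- The arm moves only by the tool send_rows, never from a script. Its argument "rows" is a list of rows, each an object with "xyz": the shift along the tool's x, y, z in units of 0.5 m (1.0 is 0.5 m), a list of three; "rot": the turn, a rotation vector about the tool's x, y, z in units of 360 degrees (1.0 is 360 degrees), a list of three; "jaw": the finger opening in mm, from 0 to 85.4. In form: [{"xyz": [dx, dy, dz], "rot": [ax, ay, az], "jaw": jaw}, ...]. A call has 1 to 12 rows; each row is the pose to reach, as a shift and turn from the pose commanded when the call began, along the tool's axes at that moment, turning the shorter way round; what a row does not reach only later rows make up. A row lasts 1/10 s, in which the tool goes at most 50 mm and 8.59 degrees, less where a joint would pass 70% of its speed; a pose out of reach is approached as far as the arm can. A call with a number of a shift or a turn outside -1 to 1 is refused whole. A call with a gripper value outside its range is refused whole. The fingers move at their own pace and stop on an object; "squeeze" is the grip in N (left out, the last holds). Time passes only in rows, so rows that repeat a pose let the fingers close. It gives the time, the measured TCP pose, the force, the opening and the grip force at its end, in the units of the state.
- get_state(): the state, without advancing time (a new reading comes with each control period).
- camera(name): name is "side" or "top" or "wrist"; returns the picture (480x640x3 uint8, red, green, blue); there is no depth.
- calibration(name): a dict with "fx", "fy", "cx", "cy" (pixels), "extrinsics" (4x4, takes a point from camera to world coordinates). Camera axes: x right, y up, looking along -z (the intrinsics and any distortion apply to the point x, -y, -z); pixel columns grow to the right and rows downward; lengths in mm; the calibration is good to about 2 mm. A picture is of the moment at which its call begins: read the wrist's pose just before it. calibration takes no time and is no camera call; for the wrist camera it gives the pose at the moment of the call.
- job_done(): hands the job in; it is judged then, once.
The state is a dict: "t": time; "joints": joint angles; "qd": joint speeds; "tau": joint torques, N m; "position": TCP position; "eef_rot": TCP orientation; "wrist_force": force on the tool from outside, world axes, zero at the start; "wrist_torque": the same for the moment, N m; "grip_width": opening from 0.0 (shut) to 1.0 (fully open); "grip_force": force on a finger pad.
Only numpy, scipy, OpenCV 4.12 (cv2) and the standard library are available. Lean on these libraries where they do the work, as an engineer would, in place of code of your own. Each camera call takes 0.05 s, during which the arm holds its last target. There are 200 camera calls.

TASK

Turn the accessory carousel by its black bar until the blue bay is centred in the opening of the wire guard, then pick up the blue-capped sanding drum and stand it flat on the floor of that bay, shaft up, and let go. The blue bay must still be centred in the opening when you finish; do not knock over the little wooden carving, and leave the red- and yellow-capped drums on the bench where they are.

Things in the scene. Friction and masses are not known exactly. Their poses are not given: they have to be found in the camera images.
- carousel: Fixed round dark steel base, 300 mm diameter; origin at the centre of its underside, on the bench and on the turning axis. Its -x points through the middle of the wire guard's 80 degree opening, marked by an orange block. Elsewhere a flat guard of 5 mm wires, 84 mm above the bench, 42 to 146 mm radius, on 4 thin posts, covers the bays (no drum fits between the wires).
- turntable (a joint): Angle (rad) of the turntable, which has five equal bays of 72 degrees, about the vertical axis; 0 = blue bay centred in the guard's opening, growing anticlockwise from above. Starts at 0.7 to 2.5, can be turned either way with no stop within a turn, stays where it is left (friction 0.10 N m, no detents, no spring).
- bar_grip (a point): Middle of the black bar grip that turns the turntable, on the turning axis, 108 mm above the bench. The bar is 60 mm long, 16 mm thick, 28 mm high (94 to 122 mm above the bench) and runs along the point's y, square to the direction from the axis to the blue bay. The guard lies below it and farther out (from 42 mm radius).
- blue_bay (a point): Centre of the blue bay's floor (blue disc, blue rim, empty), 88 mm from the axis, 24 mm above the bench. A 72 degree sector from hub (30 mm radius) to rim (134 mm radius, 20 mm high), between dividers 4 mm thick, 35 mm high. Anticlockwise from above follow: red, yellow (empty), green, white; red, green and white hold a fixed drum each, 54 mm high.
- load_point (a point): Fixed point in the middle of the guard's opening, 88 mm from the axis and 24 mm above the bench: the centre of the blue bay must come to it. Nothing stands above the turntable there.
- blue_drum: Loose sanding drum to be loaded: brown abrasive cylinder 44 mm diameter, 20 mm high, with a blue cap 40 mm diameter from 20 to 24 mm height, and a steel shaft 14 mm diameter standing up from 24 to 54 mm height. Origin at the centre of its underside, z along the shaft. About 90 g. It stands on the bench shaft up; take it by the shaft.
- red_drum: Same drum with a red cap, standing on the bench: leave alone.
- yellow_drum: Same drum with a yellow cap, standing on the bench: leave alone.
- carving: Small loose wooden figure, 54 mm diameter at the foot, 101 mm high, standing on the bench; origin at the centre of its underside. Do not tip it.
There are look-alikes about, which are no part of the job. What is shaped like the blue_drum but green or pink is not meant.

How it is judged:
By the outcome, as a careful person would: the job done as asked, in the order asked, and still so for the second after the job is handed in, with the robot touching nothing.
It also fails if it takes over 58 s, if anything falls off the work surface, if the arm or the gripper's body presses on something with over 40 N, if the wrist force passes 120 N, or if a joint passes its speed limit or range.

## Working session

There is one attempt and no reset: what is moved stays moved. The work goes in short steps, Python scripts to look and compute and a tool call to move; the robot and the scene stay as the last step left them, time stands still between calls to the robot, and variables do not carry over. Pictures are saved under pics/ and viewed, at most 10 in all, crops included, and the job is handed in when it is done.

Besides the shell and the picture viewer there is one more tool, called after ">>>" as name(argument=value, ...) on one line, values as JSON. send_rows: Moves the arm, as the interface text tells. Its arguments: {"type":"object","properties":{"rows":{"type":"array"},"squeeze":{"type":"number"}},"required":["rows"]}

```bash
mkdir -p pics; python3 - <<'E'
from station import *
import cv2
s=get_state(); print(s)
for n in("top","side"):
    c=calibration(n); print(n,c)
    cv2.imwrite(f"pics/{n}0.png",camera(n)[:,:,::-1])
E
```

```text
{'t': 0.0, 'joints': array([ 1.03850928,  0.59213063,  0.0483008 ,  1.60985391, -0.03326601,
        0.94266003, -0.0337086 ]), 'qd': array([-0.00069899, -0.00041015, -0.00110822,  0.00031005, -0.00066751,
       -0.00014195, -0.00056065]), 'tau': array([ 2.48899960e-05, -5.48686337e+01,  1.54674802e+00, -1.98124713e+01,
        9.39932303e-03,  8.73064011e-03, -8.81032634e-06]), 'position': array([ 307.65403553, -655.56727985,  230.12083505]), 'eef_rot': array([ 9.76019177e-01,  2.17681656e-01, -3.20195487e-04, -1.07739047e-03]), 'wrist_force': array([0.54253837, 0.3239017 , 0.01640869]), 'wrist_torque': array([-0.02868655,  0.02870679,  0.00717392]), 'grip_force': 0.0, 'grip_width': 1.0027041590953705}
top {'fx': 460.9632311500038, 'fy': 460.9632311500038, 'cx': 315.38499543919755, 'cy': 243.98336567453728, 'extrinsics': array([[-1.75698758e-02,  9.93801446e-01, -1.09772427e-01,
         4.72735784e+02],
       [-9.99839785e-01, -1.70879127e-02,  5.32983126e-03,
        -8.80209915e+01],
       [ 3.42101236e-03,  1.09848484e-01,  9.93942457e-01,
         8.74189808e+02],
       [ 0.00000000e+00,  0.00000000e+00,  0.00000000e+00,
         1.00000000e+00]])}
side {'fx': 534.4245921495267, 'fy': 534.4245921495267, 'cx': 310.3176604133776, 'cy': 240.21219645269863, 'extrinsics': array([[-9.49709722e-01,  1.73698651e-01, -2.60538332e-01,
         2.94270755e+02],
       [-3.13108578e-01, -5.36883887e-01,  7.83402011e-01,
         6.75197246e+02],
       [-3.80295993e-03,  8.25581293e-01,  5.64270384e-01,
         6.43609357e+02],
       [ 0.00000000e+00,  0.00000000e+00,  0.00000000e+00,
         1.00000000e+00]])}
```

View pics/top0.png

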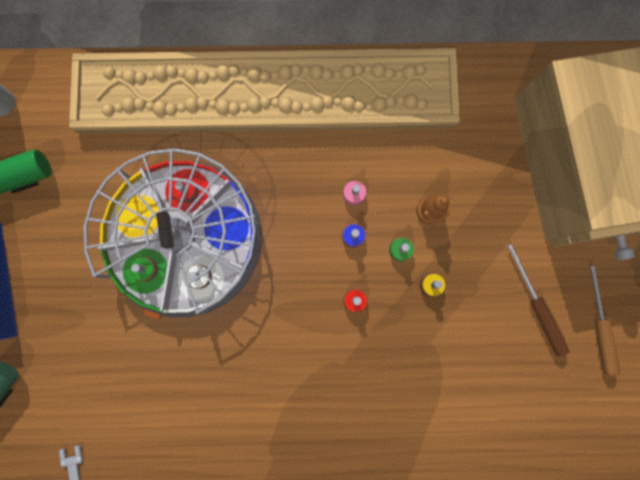

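View pics/side0.png

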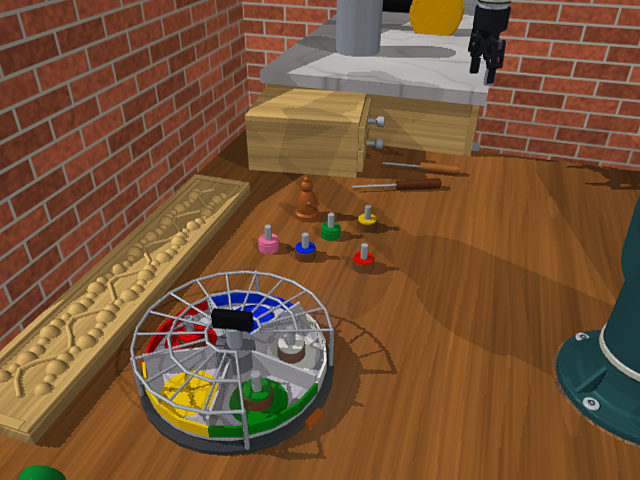

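The top view shows the carousel at about (172,230), its bar at (165,229), the orange block at (150,314) and the blue bay at (227,228). These could be taken for the target drum: blue cap (354,236), pink (354,192), green (402,249), red (356,301), yellow (434,285), plus the fixed drums in the carousel. By the description I choose blue, at (354,236). In the side view it is at (305,248).

```bash
cat > h.py <<'E'
from station import *
import station, cv2, numpy as np
from scipy.spatial.transform import Rotation as R
def ray(n,uv,c=None):
    c=c or calibration(n); E=c["extrinsics"]
    d=E[:3,:3]@np.array([(uv[0]-c["cx"])/c["fx"],-(uv[1]-c["cy"])/c["fy"],-1.])
    return E[:3,3],d
def onz(n,uv,z,c=None):
    o,d=ray(n,uv,c); return (o+d*(z-o[2])/d[2])
def two(u1,u2,n1="top",n2="side"):
    o1,d1=ray(n1,u1);o2,d2=ray(n2,u2)
    t=np.linalg.lstsq(np.c_[d1,-d2],o2-o1,rcond=None)[0]
    return (o1+d1*t[0]+o2+d2*t[1])/2
def blobs(im,f,amin=8):
    m=f(*[im[...,i].astype(int) for i in range(3)]).astype(np.uint8)
    n,l,s,c=cv2.connectedComponentsWithStats(m)
    return [(c[i].round(1).tolist(),s[i].tolist()) for i in range(1,n) if s[i,4]>=amin],l
blue=lambda r,g,b:(b>110)&(b>r+70)&(b>g+70)
orange=lambda r,g,b:(r>150)&(g<110)&(g>45)&(b<60)&(r>g*1.9)
black=lambda r,g,b:(r<45)&(g<45)&(b<45)
def totool(dp,q):  # world shift -> row units
    return R.from_quat(q).inv().apply(dp)/500
E
python3 - <<'E'
from h import *
print([x for x in dir(station) if not x.startswith('_')], getattr(station,'tcp_to_grasp',None))
t=cv2.imread("pics/top0.png")[:,:,::-1];s=cv2.imread("pics/side0.png")[:,:,::-1]
for nm,f in(("blue",blue),("orange",orange),("black",black)):
    for n,im in(("top",t),("side",s)): print(nm,n,blobs(im,f,15)[0][:14])
cv2.imwrite("pics/crop.png",cv2.resize(t[160:330,300:470,::-1],None,fx=3.5,fy=3.5))
E
```

```text
['IKError', 'calibration', 'camera', 'get_state', 'job_done', 'tcp_to_grasp'] 18.700000000000003
blue top [([233.6, 186.3], [230, 182, 8, 10, 29]), ([244.2, 202.4], [239, 193, 10, 21, 51]), ([231.1, 212.9], [222, 207, 22, 14, 207]), ([213.2, 216.7], [206, 210, 14, 13, 117]), ([236.7, 230.6], [225, 220, 24, 22, 445]), ([213.9, 231.1], [205, 224, 18, 14, 193]), ([250.6, 230.6], [250, 224, 3, 14, 27]), ([353.4, 235.0], [343, 225, 22, 21, 291]), ([214.5, 243.6], [208, 240, 12, 9, 59]), ([228.6, 246.0], [223, 243, 15, 7, 73])]
blue side [([305.0, 247.9], [296, 242, 19, 12, 154]), ([237.6, 297.3], [230, 293, 17, 10, 136]), ([220.7, 299.6], [211, 294, 18, 12, 140]), ([254.2, 298.2], [247, 294, 17, 9, 116]), ([279.8, 298.7], [273, 296, 13, 6, 21]), ([270.4, 302.4], [262, 298, 18, 9, 84]), ([289.3, 304.0], [286, 302, 8, 5, 23]), ([249.4, 307.8], [244, 305, 13, 7, 56]), ([259.8, 311.0], [253, 306, 16, 12, 106]), ([266.4, 317.6], [259, 313, 16, 10, 88]), ([253.9, 326.5], [248, 321, 10, 13, 42])]
orange top [([158.4, 163.7], [149, 161, 20, 8, 45]), ([182.4, 161.3], [173, 160, 20, 4, 47]), ([207.
[... 525 characters left out ...]
43.3], [246, 37, 38, 14, 317]), ([291.2, 41.9], [287, 39, 12, 9, 50]), ([515.5, 47.3], [505, 39, 22, 15, 169]), ([537.5, 43.5], [533, 41, 10, 6, 43]), ([547.3, 44.4], [545, 42, 5, 6, 18]), ([592.9, 51.0], [583, 46, 23, 10, 79]), ([269.2, 57.6], [267, 53, 6, 10, 33])]
black top [([24.2, 187.0], [12, 182, 25, 10, 70]), ([4.9, 396.1], [0, 389, 12, 17, 60])]
black side [([396.6, 5.4], [383, 0, 30, 13, 329]), ([500.7, 2.7], [492, 2, 18, 2, 19]), ([487.7, 38.9], [468, 5, 43, 79, 1953]), ([416.9, 187.9], [397, 187, 42, 3, 51]), ([231.8, 319.4], [211, 309, 42, 22, 766]), ([277.6, 426.3], [195, 346, 138, 109, 1024]), ([597.7, 380.8], [589, 370, 19, 22, 100]), ([226.6, 441.9], [198, 438, 46, 8, 128])]
```

View pics/crop.png

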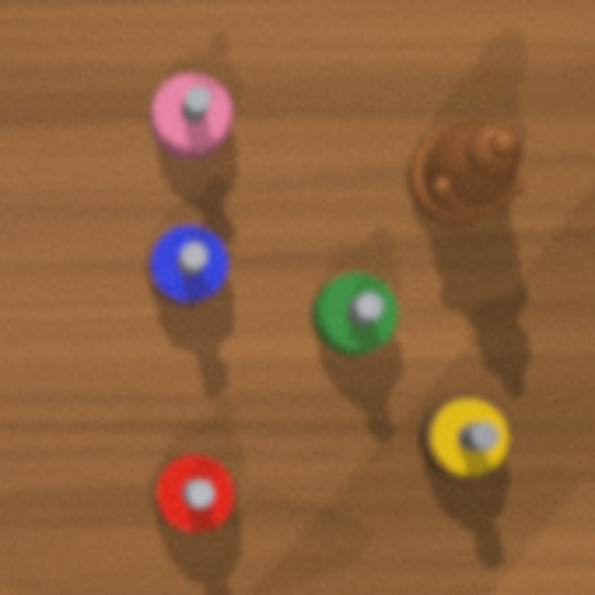

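The crop confirms the blue-capped drum, cap centre at (354,235). Pink, green, red and yellow are clearly separate.

```bash
python3 - <<'E'
from h import *
t=cv2.imread("pics/top0.png")[:,:,::-1];s=cv2.imread("pics/side0.png")[:,:,::-1]
print("px",t[314,150],s[419,314],t[228,166])
org=lambda r,g,b:(r>g+60)&(r>b+85)&(r>120)
def near(im,f,uv,rad):
    b,l=blobs(im,f,5); return [x for x in b if np.hypot(x[0][0]-uv[0],x[0][1]-uv[1])<rad]
ot=near(t,org,(150,314),15);os_=near(s,org,(314,419),15);print(ot,os_)
dk=lambda r,g,b:(np.maximum(np.maximum(r,g),b)<75)
bt=near(t,dk,(166,229),15);print(bt)
for b in bt:
  l=blobs(t,dk,5)[1]; k=l[229,166]
ys,xs=np.where(l==k); print(cv2.minAreaRect(np.c_[xs,ys].astype(np.float32)))
E
```

```text
px [158  84  37] [134  62  19] [53 51 45]
[([151.4, 314.2], [145, 311, 14, 8, 61])] [([313.8, 416.5], [306, 409, 17, 20, 121])]
[([164.9, 230.3], [157, 212, 17, 36, 422])]
((165.05406188964844, 229.82431030273438), (36.16777801513672, 13.31631851196289), 80.53767395019531)
```

```bash
python3 - <<'E'
from h import *
A=two((164.9,230.3),(231.8,319.4));print("bar tri",A, "top@112",onz("top",(164.9,230.3),112),"side@110",onz("side",(231.8,319.4),110))
O=two((151.4,314.2),(313.8,416.5));print("orange",O, np.degrees(np.arctan2(*(O-A)[[1,0]])))
print("bluebay",onz("top",(227,229),24)); B=onz("top",(227,229),24)
print("ang",np.degrees(np.arctan2(*(B-A)[[1,0]])))
a=onz("top",(165.05+np.cos(np.radians(80.5))*18,229.8+18*np.sin(np.radians(80.5))),122);b=onz("top",(165.05-np.cos(np.radians(80.5))*18,229.8-18*np.sin(np.radians(80.5))),122)
print("bar dir",np.degrees(np.arctan2(*(b-a)[[1,0]])),np.linalg.norm(b-a))
print("drum top", onz("top",(353.4,235),24), onz("top",(354.3,235.1),24),"shaft",onz("top",(300+194/3.5,160+256/3.5),54))
print(two((354.3,235.1),(305,247)))
s=get_state();print("tool",R.from_quat(s["eef_rot"]).as_matrix())
E
```

```text
bar tri [585.99242978 160.40468267 106.83435928] top@112 [584.17377135 158.33339159 112.        ] side@110 [585.42974974 163.51698308 110.        ]
orange [443.09066961 213.82681724   9.27828048] 159.50233728463058
bluebay [597.51051114  71.39482356  24.        ]
ang -82.62676644378948
bar dir 10.379404561565968 60.16018201743294
drum top [ 582.22581737 -163.57900082   24.        ] [ 582.0096507  -165.24835449   24.        ] shaft [ 581.6606491  -164.64487156   54.        ]
[ 583.90607515 -165.36187659   19.15939201]
tool [[ 9.05227235e-01  4.24926795e-01 -9.33336768e-04]
 [ 4.24927812e-01 -9.05225457e-01  1.79638750e-03]
 [-8.15470180e-05 -2.02273964e-03 -9.99997951e-01]]
```

```bash
python3 - <<'E'
from h import *
s=get_state(); print(totool(np.array([139,408,0.]),s["eef_rot"]))
E
```

```text
[ 0.59839427 -0.62053432  0.00120638]
```

>>> send_rows(rows=[{"xyz":[0.598,-0.62,0],"rot":[0,0,-0.25],"jaw":40},{"xyz":[0.598,-0.62,0],"rot":[0,0,-0.25],"jaw":40},{"xyz":[0.598,-0.62,0],"rot":[0,0,-0.25],"jaw":40},{"xyz":[0.598,-0.62,0],"rot":[0,0,-0.25],"jaw":40},{"xyz":[0.598,-0.62,0],"rot":[0,0,-0.25],"jaw":40},{"xyz":[0.598,-0.62,0],"rot":[0,0,-0.25],"jaw":40},{"xyz":[0.598,-0.62,0],"rot":[0,0,-0.25],"jaw":40},{"xyz":[0.598,-0.62,0],"rot":[0,0,-0.25],"jaw":40},{"xyz":[0.598,-0.62,0],"rot":[0,0,-0.25],"jaw":40},{"xyz":[0.598,-0.62,0],"rot":[0,0,-0.25],"jaw":40},{"xyz":[0.598,-0.62,0],"rot":[0,0,-0.25],"jaw":40},{"xyz":[0.598,-0.62,0],"rot":[0,0,-0.25],"jaw":40}])

```text
t: 1.3
position: [446.7, -248.3, 231.0]
eef_rot: [0.536, 0.844, 0.0, -0.0]
wrist_force: [0.1, -0.2, -0.3]
grip_width: 0.468
grip_force: 0.0
```

```bash
cat >> h.py <<'E'
def plan(target,ydeg):
    s=get_state();q=s["eef_rot"];M=R.from_quat(q).as_matrix()
    y=np.array([np.cos(np.radians(ydeg)),np.sin(np.radians(ydeg)),0]);z=np.array([0,0,-1.])
    T=np.c_[np.cross(y,z),y,z]
    print("t",s["t"],"pos",s["position"].round(1),"j",s["joints"].round(2),"ydeg",np.degrees(np.arctan2(M[1,1],M[0,1])).round(1))
    print("xyz",totool(np.array(target)-s["position"],q).round(4),"rot",(R.from_matrix(M.T@T).as_rotvec()/2/np.pi).round(4))
E
python3 -c "
from h import *
plan([586,160.5,230],100)"
```

```text
t 1.3 pos [ 446.7 -248.3  231. ] j [ 0.75  0.35 -0.42  2.07  0.21  0.76  0.64] ydeg 25.2
xyz [0.6214 0.5998 0.0022] rot [ 0.000e+00 -1.000e-04 -2.079e-01]
```

>>> send_rows(rows=[{"xyz":[0.621,0.6,0],"rot":[0,0,-0.208],"jaw":40},{"xyz":[0.621,0.6,0],"rot":[0,0,-0.208],"jaw":40},{"xyz":[0.621,0.6,0],"rot":[0,0,-0.208],"jaw":40},{"xyz":[0.621,0.6,0],"rot":[0,0,-0.208],"jaw":40},{"xyz":[0.621,0.6,0],"rot":[0,0,-0.208],"jaw":40},{"xyz":[0.621,0.6,0],"rot":[0,0,-0.208],"jaw":40},{"xyz":[0.621,0.6,0],"rot":[0,0,-0.208],"jaw":40},{"xyz":[0.621,0.6,0],"rot":[0,0,-0.208],"jaw":40},{"xyz":[0.621,0.6,0],"rot":[0,0,-0.208],"jaw":40},{"xyz":[0.621,0.6,0],"rot":[0,0,-0.208],"jaw":40},{"xyz":[0.621,0.6,0],"rot":[0,0,-0.208],"jaw":40},{"xyz":[0.621,0.6,0],"rot":[0,0,-0.208],"jaw":40}])

```text
t: 2.5
position: [586.3, 157.5, 230.6]
eef_rot: [-0.086, 0.996, -0.001, -0.001]
wrist_force: [-0.7, -0.4, -1.2]
grip_width: 0.47
grip_force: 0.0
```

```bash
python3 -c "
from h import *
plan([586,160.5,140],100)
print(calibration('wrist'))
cv2.imwrite('pics/w1.png',camera('wrist')[:,:,::-1])"
```

```text
t 2.5 pos [586.3 157.5 230.6] j [ 0.2   0.55 -0.77  1.86  0.47  0.93  0.95] ydeg 99.8
xyz [-0.0008  0.0063  0.1811] rot [-0.0003 -0.0003 -0.0005]
{'fx': 366.1858190173308, 'fy': 366.1858190173308, 'cx': 325.4297485297044, 'cy': 241.6553041533434, 'extrinsics': array([[-1.70555016e-01, -9.49305437e-01, -2.64064716e-01,
         5.19821601e+02],
       [ 9.85346185e-01, -1.64851964e-01, -4.37804366e-02,
         1.45918143e+02],
       [-1.97058050e-03, -2.67662134e-01,  9.63510819e-01,
         3.72965626e+02],
       [ 0.00000000e+00,  0.00000000e+00,  0.00000000e+00,
         1.00000000e+00]])}
```

View pics/w1.png

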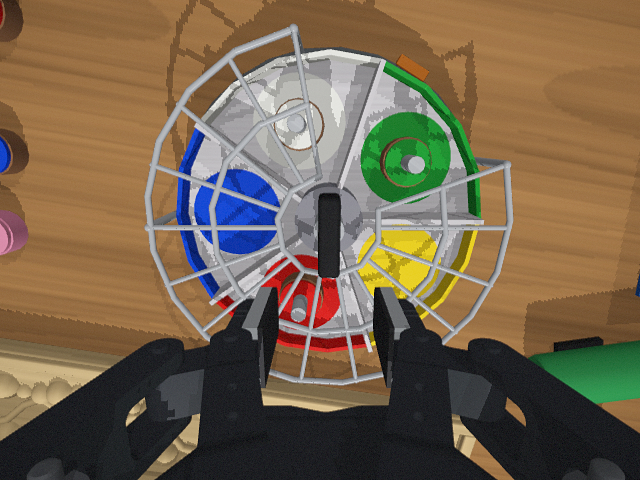

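The wrist view shows the bar at (329,235), the blue disc at (237,211), the orange block at (412,67), and the guard's opening corners at (293,28) and (509,163).

```bash
cat >> h.py <<'E'
def ang(v): return np.degrees(np.arctan2(v[1],v[0]))
def wristmeas(im,c,bay,oru=None):
    f=lambda r,g,b:(np.maximum(np.maximum(r,g),b)<60)
    bl,l=blobs(im,f,100)
    f2=lambda r,g,b:(b>90)&(b>r+60)&(b>g+60)
    m=f2(*[im[...,i].astype(int) for i in range(3)]).astype(np.uint8)
    yy,xx=np.mgrid[:480,:640]; m[np.hypot(xx-bay[0],yy-bay[1])>55]=0
    m=cv2.morphologyEx(m,cv2.MORPH_OPEN,np.ones((3,3)))
    P=np.argwhere(m)[:,::-1].astype(np.int32)
    (ex,ey),ax,_=cv2.minAreaRect(cv2.convexHull(P)); 
    return bl,(ex,ey),ax
E
python3 - <<'E'
from h import *
im=cv2.imread("pics/w1.png")[:,:,::-1];c=calibration("wrist")
bl,e,ax=wristmeas(im,c,(237,211));print(bl,e,ax)
A=onz("wrist",(329.5,235),120,c);print("axis",A)
b=onz("wrist",(329,194),122,c);d=onz("wrist",(329,277),122,c);print("bar",ang(d-b),np.linalg.norm(d-b))
B=onz("wrist",e,24,c);print("blue",B,ang(B-A),np.hypot(*(B-A)[:2]))
O=onz("wrist",(412,67),10,c);print("or",O,ang(O-A))
p,q=onz("wrist",(293,28),84,c),onz("wrist",(509,163),84,c);print("guard",ang((p+q)/2-A),np.linalg.norm(p-q),np.hypot(*(p-A)[:2]),np.hypot(*(q-A)[:2]),ang(p-q)-90)
E
```

```text
[([328.6, 234.4], [318, 193, 23, 85, 1835]), ([323.1, 417.3], [0, 288, 640, 192, 63050]), ([577.5, 343.7], [554, 337, 49, 15, 457])] (230.0120849609375, 210.16845703125) (95.69627380371094, 84.15557098388672)
axis [583.94341644 159.24359657 120.        ]
bar 9.958958777244067 60.80688641758545
blue [600.27313713  65.29717378  24.        ] -80.13939517083152 95.35507397241854
or [443.79774798 211.64104031  10.        ] 159.500313708861
guard 159.01929182646333 189.23082062505028 143.7602299421433 146.9629257908105 -199.70338757550525
```

```bash
python3 -c "
from h import *
plan([584.5,159.7,96],100)"
```

```text
t 2.55 pos [586.4 157.3 230.7] j [ 0.2   0.55 -0.77  1.86  0.47  0.93  0.95] ydeg 99.8
xyz [0.0025 0.0059 0.2695] rot [-0.0003 -0.0002 -0.0006]
```

>>> send_rows(rows=[{"xyz":[0.0025,0.006,0.09],"rot":[0,0,0],"jaw":40},{"xyz":[0.0025,0.006,0.15],"rot":[0,0,0],"jaw":40},{"xyz":[0.0025,0.006,0.2],"rot":[0,0,0],"jaw":40},{"xyz":[0.0025,0.006,0.2],"rot":[0,0,0],"jaw":40},{"xyz":[0.0025,0.006,0.2],"rot":[0,0,0],"jaw":40}])

```text
t: 3.05
position: [584.9, 161.3, 131.5]
eef_rot: [-0.086, 0.996, -0.0, -0.0]
wrist_force: [-0.5, 0.4, 0.8]
grip_width: 0.467
grip_force: 0.0
```

```bash
python3 -c "
from h import *
plan([584.5,159.7,96],100)"
```

```text
t 3.05 pos [584.9 161.3 131.5] j [ 0.12  0.66 -0.68  1.93  0.6   0.76  0.84] ydeg 99.9
xyz [ 0.0013 -0.003   0.071 ] rot [-0.0001 -0.0001 -0.0003]
```

>>> send_rows(rows=[{"xyz":[0.001,-0.003,0.035],"rot":[0,0,0],"jaw":40},{"xyz":[0.001,-0.003,0.07],"rot":[0,0,0],"jaw":40},{"xyz":[0.001,-0.003,0.07],"rot":[0,0,0],"jaw":40},{"xyz":[0.001,-0.003,0.07],"rot":[0,0,0],"jaw":10},{"xyz":[0.001,-0.003,0.07],"rot":[0,0,0],"jaw":10},{"xyz":[0.001,-0.003,0.07],"rot":[0,0,0],"jaw":10},{"xyz":[0.001,-0.003,0.07],"rot":[0,0,0],"jaw":10},{"xyz":[0.001,-0.003,0.07],"rot":[0,0,0],"jaw":10},{"xyz":[0.001,-0.003,0.07],"rot":[0,0,0],"jaw":10}], squeeze=40)

```text
t: 3.95
position: [585.0, 159.5, 96.6]
eef_rot: [-0.087, 0.996, -0.001, -0.0]
wrist_force: [0.4, -4.8, 3.4]
grip_width: 0.176
grip_force: 41.8
```

```bash
python3 -c "
from h import *
plan([584.5,159.7,96],39.8)"
```

```text
t 3.95 pos [585.  159.5  96.6] j [ 0.1   0.7  -0.64  1.95  0.65  0.7   0.8 ] ydeg 100.0
xyz [0.0008 0.0006 0.0011] rot [-0.0004  0.0002  0.1672]
```

>>> send_rows(rows=[{"xyz":[0,0,0],"rot":[0,0,0.02],"jaw":10},{"xyz":[0,0,0],"rot":[0,0,0.04],"jaw":10},{"xyz":[0,0,0],"rot":[0,0,0.06],"jaw":10},{"xyz":[0,0,0],"rot":[0,0,0.08],"jaw":10},{"xyz":[0,0,0],"rot":[0,0,0.1],"jaw":10},{"xyz":[0,0,0],"rot":[0,0,0.12],"jaw":10},{"xyz":[0,0,0],"rot":[0,0,0.14],"jaw":10},{"xyz":[0,0,0],"rot":[0,0,0.16],"jaw":10},{"xyz":[0,0,0],"rot":[0,0,0.18],"jaw":10},{"xyz":[0,0,0],"rot":[0,0,0.18],"jaw":10}])

```text
t: 4.95
position: [585.5, 160.6, 96.5]
eef_rot: [0.46, 0.888, 0.0, 0.001]
wrist_force: [1.9, -3.8, 0.1]
grip_width: 0.176
grip_force: 41.1
```

```bash
python3 -c "
from h import *
plan([584.5,159.7,96],-20.6)"
```

```text
t 4.95 pos [585.5 160.6  96.5] j [-0.1   0.64 -0.34  1.96  0.37  0.6  -0.07] ydeg 35.2
xyz [-0.0003 -0.0028  0.0011] rot [0.0003 0.0002 0.1549]
```

>>> send_rows(rows=[{"xyz":[0,0,0],"rot":[0,0,0.02],"jaw":10},{"xyz":[0,0,0],"rot":[0,0,0.04],"jaw":10},{"xyz":[0,0,0],"rot":[0,0,0.06],"jaw":10},{"xyz":[0,0,0],"rot":[0,0,0.08],"jaw":10},{"xyz":[0,0,0],"rot":[0,0,0.1],"jaw":10},{"xyz":[0,0,0],"rot":[0,0,0.12],"jaw":10},{"xyz":[0,0,0],"rot":[0,0,0.14],"jaw":10},{"xyz":[0,0,0],"rot":[0,0,0.154],"jaw":10},{"xyz":[0,0,0],"rot":[0,0,0.154],"jaw":10},{"xyz":[0,0,0],"rot":[0,0,0.154],"jaw":10},{"xyz":[0,0,0],"rot":[0,0,0.154],"jaw":10}])

```text
t: 6.05
position: [586.6, 160.8, 96.6]
eef_rot: [0.82, 0.573, 0.002, 0.001]
wrist_force: [4.5, -4.4, -0.5]
grip_width: 0.176
grip_force: 41.1
```

```bash
python3 -c "
from h import *
plan([584.5,159.7,220],-20.4)"
```

```text
t 6.05 pos [586.6 160.8  96.6] j [-0.29  0.62 -0.08  1.97  0.09  0.55 -0.78] ydeg -20.1
xyz [-0.0031 -0.0024 -0.2469] rot [ 0.0005 -0.0003  0.0007]
```

>>> send_rows(rows=[{"xyz":[0,0,0],"rot":[0,0,0],"jaw":40},{"xyz":[0,0,0],"rot":[0,0,0],"jaw":40},{"xyz":[0,0,0],"rot":[0,0,0],"jaw":40},{"xyz":[0,0,0],"rot":[0,0,0],"jaw":40},{"xyz":[0,0,-0.06],"rot":[0,0,0],"jaw":40},{"xyz":[0,0,-0.16],"rot":[0,0,0],"jaw":40},{"xyz":[0,0,-0.26],"rot":[0,0,0],"jaw":40},{"xyz":[0,0,-0.27],"rot":[0,0,0],"jaw":40},{"xyz":[0,0,-0.27],"rot":[0,0,0],"jaw":40},{"xyz":[0,0,-0.27],"rot":[0,0,0],"jaw":40}])

```text
t: 7.05
position: [583.5, 160.9, 230.1]
eef_rot: [0.82, 0.572, -0.001, -0.0]
wrist_force: [0.1, -0.3, 0.5]
grip_width: 0.468
grip_force: 0.0
```

```bash
python3 -c "
from h import *
plan([582,-164.8,230],25)
import json
c=calibration('wrist');cv2.imwrite('pics/w2.png',camera('wrist')[:,:,::-1]);np.save('w2.npy',c,allow_pickle=True)"
```

```text
t 7.05 pos [583.5 160.9 230.1] j [-0.27  0.44 -0.1   1.88  0.06  0.82 -0.75] ydeg -20.2
xyz [-0.6124  0.222   0.0007] rot [-4.000e-04  1.000e-04 -1.255e-01]
```

View pics/w2.png

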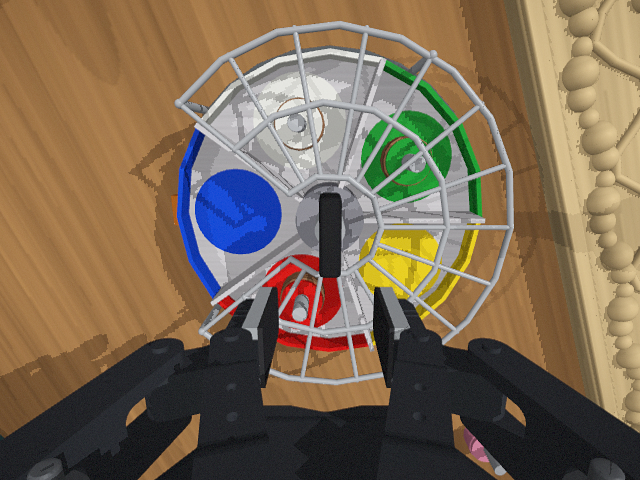

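The blue bay, disc at (238,211), now sits in the opening between the guard corners at (179,103) and (203,331). I'll measure how well it is centred.

```bash
python3 - <<'E'
from h import *
im=cv2.imread("pics/w2.png")[:,:,::-1];c=np.load("w2.npy",allow_pickle=True).item()
A=onz("wrist",(329.5,235),120,c);print("axis",A)
i=im.astype(int);m=((i[...,2]>90)&(i[...,2]>i[...,0]+60)&(i[...,2]>i[...,1]+60)).astype(np.uint8);m[:,:194]=0
n,l,s,cc=cv2.connectedComponentsWithStats(m);k=l[220,225];P=np.argwhere(l==k)[:,::-1].astype(np.float32)
e=cv2.fitEllipse(cv2.convexHull(P));print(e)
B=onz("wrist",e[0],24,c);print("blue",B,ang(B-A),np.hypot(*(B-A)[:2]))
b=onz("wrist",(329.5,194),122,c);d=onz("wrist",(329.5,277),122,c);print("bar perp",ang(d-b)+270)
p,q=onz("wrist",(179,103),84,c),onz("wrist",(203,331),84,c);print("guard",ang((p+q)/2-A),np.linalg.norm(p-q),ang(p-q)+90)
print([ (x,onz("wrist",x[0],10,c)) for x in blobs(im,lambda r,g,b:(r>g+60)&(r>b+100)&(r>120),5)[0] if abs(x[0][0]-175)<10 and abs(x[0][1]-201)<15])
t=camera("top");cv2.imwrite("pics/top1.png",t[:,:,::-1])
E
```

```text
axis [587.40367115 161.92925692 120.        ]
((237.62503051757812, 211.15203857421875), (83.05085754394531, 88.64564514160156), 126.53426361083984)
blue [504.66098608 191.11136681  24.        ] 160.57301450051318 87.73794772197202
bar perp 159.98954536381734
guard 161.08624196624265 187.8555143323927 160.08310165958736
[(([174.3, 207.6], [171, 195, 7, 30, 120]), array([442.44608271, 214.96146115,  10.        ]))]
```

```bash
python3 -c "
from h import *
plan([582,-164.8,200],-20)"
```

```text
t 7.15 pos [583.2 160.7 229.2] j [-0.27  0.45 -0.1   1.88  0.06  0.82 -0.75] ydeg -20.2
xyz [-0.6116  0.2228  0.0593] rot [-0.0005  0.0004 -0.0005]
```

>>> send_rows(rows=[{"xyz":[-0.612,0.222,0],"rot":[0,0,0],"jaw":40},{"xyz":[-0.612,0.222,0],"rot":[0,0,0],"jaw":40},{"xyz":[-0.612,0.222,0],"rot":[0,0,0],"jaw":40},{"xyz":[-0.612,0.222,0],"rot":[0,0,0],"jaw":40},{"xyz":[-0.612,0.222,0.06],"rot":[0,0,0],"jaw":40},{"xyz":[-0.612,0.222,0.06],"rot":[0,0,0],"jaw":40},{"xyz":[-0.612,0.222,0.06],"rot":[0,0,0],"jaw":40},{"xyz":[-0.612,0.222,0.06],"rot":[0,0,0],"jaw":40},{"xyz":[-0.612,0.222,0.06],"rot":[0,0,0],"jaw":40},{"xyz":[-0.612,0.222,0.06],"rot":[0,0,0],"jaw":40}])

```text
t: 8.15
position: [583.0, -162.3, 200.5]
eef_rot: [0.82, 0.573, -0.0, -0.001]
wrist_force: [0.1, 0.4, 0.2]
grip_width: 0.471
grip_force: 0.0
```

```bash
python3 -c "
from h import *
plan([582,-164.8,100],-20)
c=calibration('wrist');im=camera('wrist');cv2.imwrite('pics/w3.png',im[:,:,::-1])
for x in blobs(im,blue,100)[0]: print(x,onz('wrist',x[0],24,c))
"
```

```text
t 8.15 pos [ 583.  -162.3  200.5] j [ 0.24  0.48 -0.06  1.91  0.04  0.76 -0.19] ydeg -20.1
xyz [-5.70e-03  2.00e-04  2.01e-01] rot [-0.0003 -0.0002 -0.0002]
([327.5, 219.2], [306, 199, 44, 44, 1241]) [ 585.10752848 -162.99450641   24.        ]
```

View pics/w3.png

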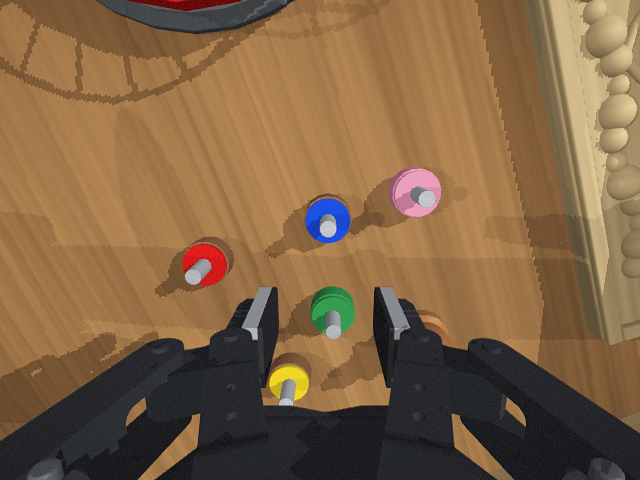

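The wrist view shows the blue cap at (328,220) with its shaft top at (328,228). Pink, at (416,192), and green, at (332,311), are well clear of the fingers.

```bash
python3 -c "
from h import *
print(onz('wrist',(328,228),54))
plan([584,-164.2,80],-20)"
```

```text
[ 585.36505602 -163.79830006   54.        ]
t 8.2 pos [ 583.2 -162.   200.8] j [ 0.24  0.48 -0.06  1.91  0.04  0.76 -0.19] ydeg -20.0
xyz [-0.0039  0.0032  0.2417] rot [-0.0002 -0.0002 -0.0001]
```

>>> send_rows(rows=[{"xyz":[-0.004,0.003,0.09],"rot":[0,0,0],"jaw":40},{"xyz":[-0.004,0.003,0.18],"rot":[0,0,0],"jaw":40},{"xyz":[-0.004,0.003,0.24],"rot":[0,0,0],"jaw":40},{"xyz":[-0.004,0.003,0.24],"rot":[0,0,0],"jaw":40},{"xyz":[-0.004,0.003,0.24],"rot":[0,0,0],"jaw":40}])

```text
t: 8.7
position: [584.3, -165.4, 81.6]
eef_rot: [0.82, 0.573, 0.0, -0.0]
wrist_force: [0.2, 0.2, 0.6]
grip_width: 0.47
grip_force: 0.0
```

```bash
python3 -c "
from h import *
plan([584,-164.2,29],-20)
c=calibration('wrist');im=camera('wrist');cv2.imwrite('pics/w4.png',im[:,:,::-1])
for x in blobs(im,blue,100)[0]: print(x,onz('wrist',x[0],24,c))
"
```

```text
t 8.7 pos [ 584.3 -165.4   81.6] j [ 0.24  0.64 -0.05  1.98  0.06  0.52 -0.2 ] ydeg -20.1
xyz [ 0.0019 -0.0013  0.1052] rot [-0.0001 -0.0001 -0.0002]
([324.2, 255.0], [290, 226, 69, 67, 2697]) [ 585.62999851 -161.31836213   24.        ]
```

View pics/w4.png

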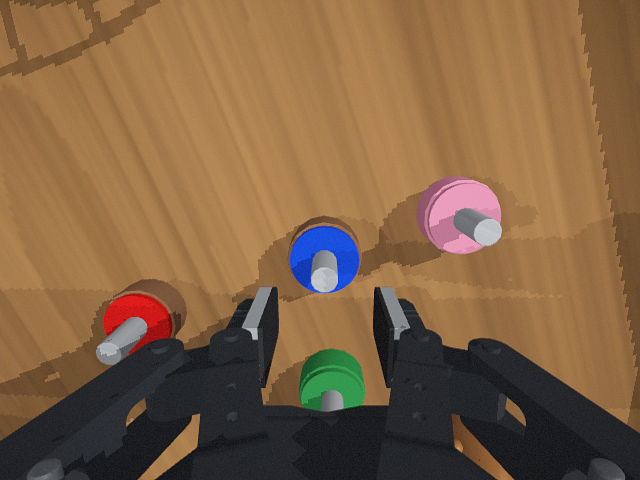

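The shaft at (324,280) is centred between the fingers, whose midline is at about 325.

```bash
python3 -c "
from h import *
a=onz('wrist',(324.5,259),24);b=onz('wrist',(324,280),54);print(a,b)
plan([*((a+b)/2)[:2],29],-20)"
```

```text
[ 585.91595374 -164.60814622   24.        ] [ 585.25290512 -165.606499     54.        ]
t 8.75 pos [ 585.2 -165.9   82.7] j [ 0.24  0.64 -0.05  1.97  0.06  0.52 -0.2 ] ydeg -20.1
xyz [ 1.700e-03 -1.000e-04  1.073e-01] rot [ 0.0004 -0.0001 -0.0003]
```

>>> send_rows(rows=[{"xyz":[0.001,0,0.06],"rot":[0,0,0],"jaw":40},{"xyz":[0.001,0,0.105],"rot":[0,0,0],"jaw":40},{"xyz":[0.001,0,0.105],"rot":[0,0,0],"jaw":40},{"xyz":[0.001,0,0.105],"rot":[0,0,0],"jaw":5},{"xyz":[0.001,0,0.105],"rot":[0,0,0],"jaw":5},{"xyz":[0.001,0,0.105],"rot":[0,0,0],"jaw":5},{"xyz":[0.001,0,0.105],"rot":[0,0,0],"jaw":5},{"xyz":[0.001,0,0.105],"rot":[0,0,0],"jaw":5},{"xyz":[0.001,0,0.105],"rot":[0,0,0],"jaw":5},{"xyz":[0.001,0,0.105],"rot":[0,0,0],"jaw":5}], squeeze=40)

```text
t: 9.75
position: [585.4, -166.6, 30.8]
eef_rot: [0.82, 0.572, 0.001, 0.001]
wrist_force: [-1.2, 1.0, 6.6]
grip_width: 0.147
grip_force: 39.7
```

```bash
python3 -c "
from h import *
plan([504,191,184],-20)"
```

```text
t 9.75 pos [ 585.4 -166.6   30.8] j [ 0.23  0.72 -0.04  1.99  0.07  0.43 -0.21] ydeg -20.2
xyz [ 0.6151 -0.399  -0.3075] rot [ 0.0005 -0.0001 -0.0006]
```

>>> send_rows(rows=[{"xyz":[0,0,-0.08],"rot":[0,0,0],"jaw":5},{"xyz":[0,0,-0.17],"rot":[0,0,0],"jaw":5},{"xyz":[0,0,-0.26],"rot":[0,0,0],"jaw":5},{"xyz":[0.615,-0.4,-0.3],"rot":[0,0,0],"jaw":5},{"xyz":[0.615,-0.4,-0.3],"rot":[0,0,0],"jaw":5},{"xyz":[0.615,-0.4,-0.3],"rot":[0,0,0],"jaw":5},{"xyz":[0.615,-0.4,-0.3],"rot":[0,0,0],"jaw":5},{"xyz":[0.615,-0.4,-0.3],"rot":[0,0,0],"jaw":5},{"xyz":[0.615,-0.4,-0.3],"rot":[0,0,0],"jaw":5},{"xyz":[0.615,-0.4,-0.3],"rot":[0,0,0],"jaw":5},{"xyz":[0.615,-0.4,-0.3],"rot":[0,0,0],"jaw":5},{"xyz":[0.615,-0.4,-0.3],"rot":[0,0,0],"jaw":5}])

```text
t: 10.95
position: [501.5, 196.0, 179.6]
eef_rot: [0.818, 0.575, 0.001, -0.001]
wrist_force: [0.4, 0.4, 0.3]
grip_width: 0.144
grip_force: 39.3
```

```bash
python3 -c "
from h import *
plan([504,191,80],-20)
print(get_state()['grip_width'],get_state()['grip_force'])
cv2.imwrite('pics/s2.png',camera('side')[150:,80:460,::-1])
im=camera('wrist');cv2.imwrite('pics/w5.png',im[:,:,::-1])"
```

```text
t 10.95 pos [501.5 196.  179.6] j [-0.41  0.43 -0.07  2.07  0.04  0.64 -0.85] ydeg -19.8
xyz [-0.0082  0.0079  0.1992] rot [ 0.     -0.0005  0.0006]
0.14407631244514488 39.29872155189514
```

View pics/w5.png

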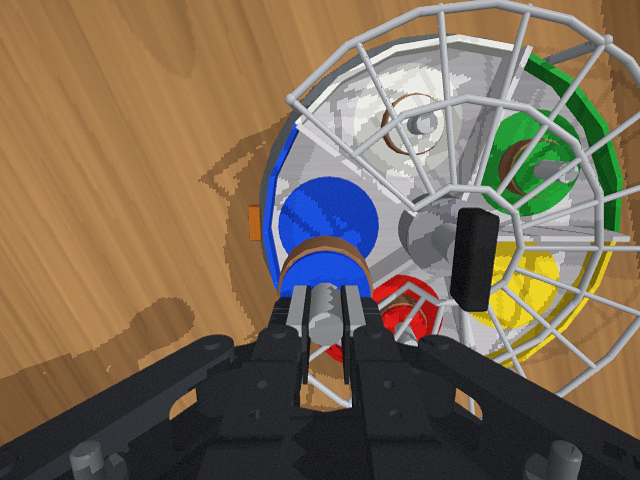

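The drum is held upright, cap at (325,285), over the blue bay, disc at (328,225). The bay is still centred on the orange block at (254,222).

```bash
python3 -c "
from h import *
# disc extents: x 278..379 and top 177; centre ~ (328,224)
print(onz('wrist',(328.5,225),24), onz('wrist',(254,222),10))
plan([504,191,80],-20)"
```

```text
[505.42284533 188.91490668  24.        ] [444.59652566 210.73200508  10.        ]
t 11.05 pos [502.5 190.7 179.1] j [-0.4   0.43 -0.06  2.07  0.04  0.64 -0.84] ydeg -20.2
xyz [0.0018 0.0024 0.1982] rot [ 0.0001  0.0001 -0.0006]
```

>>> send_rows(rows=[{"xyz":[0.002,0.003,0.07],"rot":[0,0,0],"jaw":5},{"xyz":[0.002,0.003,0.14],"rot":[0,0,0],"jaw":5},{"xyz":[0.002,0.003,0.19],"rot":[0,0,0],"jaw":5},{"xyz":[0.002,0.003,0.215],"rot":[0,0,0],"jaw":5},{"xyz":[0.002,0.003,0.23],"rot":[0,0,0],"jaw":5},{"xyz":[0.002,0.003,0.23],"rot":[0,0,0],"jaw":5},{"xyz":[0.002,0.003,0.23],"rot":[0,0,0],"jaw":5}])

```text
t: 11.75
position: [505.2, 191.5, 64.6]
eef_rot: [0.82, 0.572, 0.001, 0.0]
wrist_force: [0.9, 0.5, -0.5]
grip_width: 0.149
grip_force: 39.3
```

```bash
python3 -c "
from h import *
plan([504,191,55.5],-20)"
```

```text
t 11.75 pos [505.2 191.5  64.6] j [-0.41  0.62 -0.04  2.13  0.07  0.39 -0.87] ydeg -20.3
xyz [-0.0019 -0.0019  0.0183] rot [ 0.0002 -0.0002 -0.0007]
```

Lower slowly until contact.

>>> send_rows(rows=[{"xyz":[0,-0.002,0.008],"rot":[0,0,0],"jaw":5},{"xyz":[0,-0.002,0.014],"rot":[0,0,0],"jaw":5},{"xyz":[0,-0.002,0.017],"rot":[0,0,0],"jaw":5},{"xyz":[0,-0.002,0.017],"rot":[0,0,0],"jaw":5}])

```text
t: 12.15
position: [503.2, 192.1, 55.3]
eef_rot: [0.82, 0.572, -0.0, -0.0]
wrist_force: [-0.0, -0.3, -1.2]
grip_width: 0.149
grip_force: 39.3
```

>>> send_rows(rows=[{"xyz":[0,0,0.002],"rot":[0,0,0],"jaw":5},{"xyz":[0,0,0.003],"rot":[0,0,0],"jaw":5},{"xyz":[0,0,0.003],"rot":[0,0,0],"jaw":5}])

```text
t: 12.45
position: [503.4, 192.3, 54.7]
eef_rot: [0.82, 0.572, 0.0, -0.0]
wrist_force: [-2.1, 0.2, 9.0]
grip_width: 0.147
grip_force: 40.3
```

Contact at 9 N. Release and rise.

>>> send_rows(rows=[{"xyz":[0,0,0],"rot":[0,0,0],"jaw":32},{"xyz":[0,0,0],"rot":[0,0,0],"jaw":32},{"xyz":[0,0,0],"rot":[0,0,0],"jaw":32},{"xyz":[0,0,0],"rot":[0,0,0],"jaw":32},{"xyz":[0,0,-0.03],"rot":[0,0,0],"jaw":32},{"xyz":[0,0,-0.08],"rot":[0,0,0],"jaw":32},{"xyz":[0,0,-0.17],"rot":[0,0,0],"jaw":32},{"xyz":[0,0,-0.26],"rot":[0,0,0],"jaw":32},{"xyz":[0,0,-0.3],"rot":[0,0,0],"jaw":32},{"xyz":[0,0,-0.3],"rot":[0,0,0],"jaw":32},{"xyz":[0,0,-0.3],"rot":[0,0,0],"jaw":32}])

```text
t: 13.55
position: [503.1, 191.9, 203.7]
eef_rot: [0.82, 0.572, 0.0, 0.0]
wrist_force: [-0.0, -0.5, -0.6]
grip_width: 0.372
grip_force: 0.0
```

```bash
python3 -c "
from h import *
plan([504,191,200],-20)
im=camera('wrist')
s=camera('side')
cv2.imwrite('pics/fin.png',cv2.resize(np.hstack([im,s]),(800,300))[:,:,::-1]);cv2.imwrite('pics/w6.png',im[:,:,::-1])"
```

```text
t 13.55 pos [503.1 191.9 203.7] j [-0.4   0.4  -0.07  2.05  0.04  0.69 -0.84] ydeg -20.2
xyz [-0.001   0.0023  0.0074] rot [ 0.      0.     -0.0006]
```

View pics/fin.png

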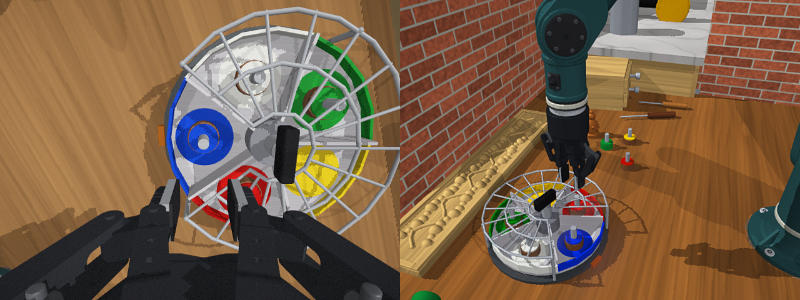

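The drum stands upright on the blue disc at about (203,135) in the left half. The bay faces the orange block, and the red, yellow and other drums have not moved. One last check of the centring.

```bash
python3 - <<'E'
from h import *
im=cv2.imread("pics/w6.png")[:,:,::-1];c=calibration("wrist")
bl,l=blobs(im,lambda r,g,b:np.maximum(np.maximum(r,g),b)<60,300)
for x in bl:
    if x[1][4]<6000 and 150<x[0][1]<320:
        ys,xs=np.where(l==l[int(x[0][1]),int(x[0][0])]);print(x)
        q=cv2.boxPoints(cv2.minAreaRect(np.c_[xs,ys].astype(np.float32)))
        # top face is the side nearer the image right edge: use its long edge
        r=q[np.argsort(-q[:,0])][:2];r=r[np.argsort(r[:,1])]
        a,b=[onz("wrist",p,122,c) for p in r];print("perp",ang(b-a)+270,np.linalg.norm(b-a))
        A=onz("wrist",x[0],108,c);print(A)
o=[x for x in blobs(im,lambda r,g,b:(r>g+60)&(r>b+100)&(r>120),20)[0] if 235<x[0][0]<280 and 180<x[0][1]<230]
for x in o: O=onz("wrist",x[0],10,c);print(x,O,ang(O-A))
B=two((0,0),(0,0)) if 0 else None
print("drum shaft",onz("wrist",(203*1.6,143*1.6),78,c))
E
```

```text
([457.6, 245.9], [438, 201, 42, 93, 3107])
perp 161.2586985592493 61.391127791225756
[585.60354632 159.55384948 108.        ]
([257.9, 216.7], [252, 201, 12, 32, 321]) [442.95242901 211.63625992  10.        ] 159.94268924399861
drum shaft [503.27757702 194.67864386  78.        ]
```

```bash
python3 -c "
from station import *
print(job_done())"
```

```text
the job is handed in; nothing more can be done
None
```

I turned the blue bay to the guard's opening, centred to within about 1° by the last look, stood the blue-capped drum in it shaft up and released it, and handed the job in at about 14 s; the red and yellow drums were left alone and I saw no sign that the carving had moved.

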